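Load a circuit board carrier under the sprung clip of a test fixture

ROBOT

A 6-joint arm with a two-finger parallel gripper is mounted at the origin on the work surface. World frame = base frame: x ahead of the robot, y to its left, z up, the work surface at z = 0. Lengths are in mm, angles in rad, forces in N, time in s.
With the tool pointing down it reaches from about 325 to 875 mm from the base axis. Payload 4.4 kg.
Tool frame: the origin (TCP) lies on the centre line of the jaws, within the pads' length; the fingertips stand ahead of it and the grasp point (between the pads) lies 6 mm ahead of it (ctrl.tcp_to_tips is the z of the fingertips in the tool frame, in mm); z points along the fingers, y is the line along which they close (so a half turn about z gives the same grasp; the last joint's range is limited). The gripper opens to 85 mm and grips with 20 to 120 N. Pads are 22 mm wide; open, the fingers measure 114 mm over their backs; the gripper's body (76 mm by 85 mm) begins 54 mm behind the grasp point. The pads swing forward as they close: fully open they stand 13 mm farther back than shut.
Start: joints at [-1.274, 0.207, 1.542, -0, 1.393, -0.15], TCP at [248.436, -518.563, 256.282] pointing down, gripper open.
Joint ranges: [-2.73, 2.73], [-0.86, 2.22], [0.23, 2.46], [-1.11, 4.25], [0.08, 2.63], [-2.82, 2.82]. Speed limits (rad/s): [2.79, 2.79, 3.14, 3.14, 3.14, 3.14].

INTERFACE

Orientations are given as a 3x3 rotation matrix whose columns are the frame's x, y, z axes.
In Python, from plant import ctrl, sensors, optics gives the robot as it stands. Calls block until the motion is done:
- ctrl.move_ptp(position, orientation): joint-space move of the TCP to a pose.
- ctrl.move_l(position, rot=None, vel=150, threshold=None): straight line of the TCP; rot=None keeps the orientation; vel is the mean speed in mm/s. With threshold (N) it stops when the force on the tool has changed by that much, and returns True; else False.
- ctrl.set_joints(angles): joint-space move.
- ctrl.gripper_to(opening, force=None): finger opening in mm; force is the grip in N (None keeps the last); returns when the fingers have stopped.
- ctrl.hold(seconds).
- ctrl.solve_ik(position, orientation): joint angles nearest the present ones, or None.
- sensors.read_state(): the state.
- optics.grab_frame(name): name is "scene" or "side" or "wrist"; returns (picture, depth): 480x640x3 uint8, red, green, blue; 480x640 float32, mm along the optical axis (not along the pixel's ray), 0 where there is no reading.
- optics.camera_params(name): a dict with "mtx" (3x3 intrinsics, pixels), "R" (3x3) and "t" (3): a world point X has camera coordinates R X + t; the wrist camera has in their place "T_tool_cam" (4x4, takes a point from camera to tool coordinates, whose origin is the TCP and whose axes are the flange's). Camera axes: x right, y down, z forward; pixel columns grow to the right and rows downward; lengths in mm; the calibration is good to about 2 mm. A picture is of the moment at which its call begins: read the wrist's pose just before it. camera_params takes no time and is no camera call.
A pose or a line that the arm cannot do raises ctrl.MotionError and nothing moves.
- ctrl.finish_job(): hands the job in; it is judged then, once.
The state is a dict: "t": time; "q": joint angles; "qvel": joint speeds; "tau": joint torques, N m; "eef_pos": TCP position; "eef_rot": TCP orientation; "force": force on the tool from outside, world axes, zero at the start; "wrist_torque": the same for the moment, N m; "grip_width": finger opening in mm; "grasp_force": force on a finger pad.
Only numpy, scipy, OpenCV 4.12 (cv2) and the standard library are available. Lean on these libraries where they do the work, as an engineer would, in place of code of your own. Each camera call takes 0.05 s, during which the arm holds its last target. There are 200 camera calls.

TASK

On the yellow test fixture, hold the red press bar of the spring clip down with one fingertip so that its lip lifts, and, still holding it down, push the white circuit board carrier along its lane with the other fingertip, under the lip, until it sits against the black end stop. Then let the bar come up so that the clip clamps the carrier, and draw back. Do not pick up or tip the carrier, and leave everything else where it is.

Things in the scene. Friction and masses are not known exactly. Their poses are not given: they have to be found in the camera images.
- fixture: yellow fixture fixed to the table; foot plate 190 x 200 mm, 10 mm thick. Origin: at table height on the lane's centre line, below the middle of the clip's lip. +x is the push direction along the lane to the stop, +y points across to the press bar, z up. A lane with a raised flat bed (top 30 mm above the table, x=-142 to 38 mm) carries the carrier. Offsets below are in this frame.
- end_stop (a point): middle of the stop's face at bed height, fixture x=22, y=0, z=30 mm. Black block 10 mm high across the lane's end. The lane's two guide rails are 5 mm high and 5 mm wide, 54 mm apart inside (y = 27 to 32 mm either side).
- clip_hinge (a point): point on the clip's hinge line (y=38, z=45 mm, along x), between two small aluminium posts (12 mm wide in y, 8 mm in x, tops 52 mm above the table) at x=23 and x=-127 mm. Beyond y=32 mm only the 10 mm foot plate lies under the clip.
- carrier: loose flat white carrier with a green circuit board, 50 x 50 mm, 12 mm thick (chips 2 mm higher, looks only), 40 to 85 g, lying on the bed between the rails. Origin at the centre of its underside, axes along the fixture's. It starts with its leading edge at fixture x=-22 to -60 mm; the closed lip blocks it at x=-15 mm. Home, against the stop, its origin lies at fixture x=-3 mm.
- clip (a joint): spring clip angle in rad: 0 at rest, lip down; grows as the press bar goes down and the lip goes up, ends at 0.36. The lip clears the carrier above about 0.20; clamped on the carrier it reads about 0.15. It takes about 2 to 7 N on the bar and springs shut when let go.
- press_bar (a point): middle of the top of the clip's red press bar: flat, 150 mm along fixture x (-132 to 18 mm), 28 mm wide (y = 56 to 84 mm), top 43 mm above the table at rest, turning down about the hinge. A fingertip may slide along it while pressing. With the fingertip at 35 mm above the table the clip is open, and the other fingertip at that height meets the carrier's rear face.
- lip (a point): middle of the lower edge of the clip's red lip, 30 mm along fixture x (-15 to 15 mm), 5 mm wide (y = 8 to 13 mm), 8 mm above the bed at rest. The red arm carrying it runs from there to the hinge, its top 50 mm above the table at rest.
- spare_carrier: bystander: black carrier with a blue board, 50 x 50 x 12 mm, on the fixture's foot plate; origin at the centre of its underside
- standoff: bystander: brass standoff, 16 mm across, 32 mm high, upright on the fixture's foot plate; origin at its foot
- mouse: bystander: black computer mouse, 98 x 58 x 28 mm, on a paper pad to the robot's right; origin at its underside
- screwdriver: bystander: screwdriver 150 mm long lying beyond the fixture; origin at its underside
- knife: bystander: closed yellow utility knife 160 mm long lying beyond the fixture; origin at its underside
- marker: bystander: blue marker pen 130 mm long lying beyond the fixture; origin at its underside
- screw_tray: bystander: open blue two-part screw tray, 100 x 70 x 30 mm, to the robot's left; origin at its underside
Not all that is in view belongs to the job. Of the things shaped like the carrier, the white one is meant.

How it is judged:
By the outcome, as a careful person would: the job done as asked, in the order asked, and still so for the second after the job is handed in, with the robot touching nothing.
It also fails if it takes over 35 s, if anything falls off the work surface, if the arm or the gripper's body presses on something with over 40 N, if the wrist force passes 120 N, or if a joint passes its speed limit or range.

## Working session

There is one attempt and no reset: what is moved stays moved. The work goes in short steps, each a Python script; the robot and the scene stay as the last script left them, time stands still between calls to the robot, and variables do not carry over. Pictures are saved under pics/ and viewed, at most 10 in all, crops included, and the job is handed in when it is done.

```bash
ls; mkdir -p pics
python3 - <<'E'
from plant import ctrl, sensors, optics
import numpy as np,cv2
for n in("scene","side"):
    im,d=optics.grab_frame(n); np.savez(n+".npz",im=im,d=d)
    cv2.imwrite(f"pics/{n}.png",im[:,:,::-1])
    p=optics.camera_params(n); print(n,{k:np.round(v,3).tolist() for k,v in p.items()})
print(ctrl.tcp_to_tips,sensors.read_state()["t"]); print(np.round(sensors.read_state()["eef_rot"],3))
E
```

```text
pics
scene {'mtx': [[471.56, 0.0, 313.834], [0.0, 471.56, 249.6], [0.0, 0.0, 1.0]], 'R': [[-0.44, 0.898, -0.003], [0.643, 0.312, -0.7], [-0.627, -0.31, -0.714]], 't': [275.8, -308.401, 1378.72]}
side {'mtx': [[450.423, 0.0, 324.109], [0.0, 450.423, 239.053], [0.0, 0.0, 1.0]], 'R': [[-0.979, -0.204, -0.008], [-0.124, 0.622, -0.773], [0.163, -0.756, -0.634]], 't': [528.326, 122.959, 913.261]}
25.0 0.1
[[ 0.902  0.432 -0.001]
 [ 0.432 -0.902  0.002]
 [ 0.    -0.002 -1.   ]]
```

View pics/scene.png

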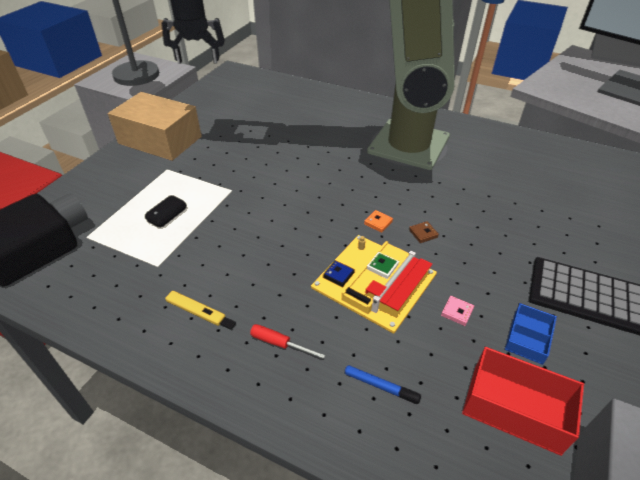

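View pics/side.png

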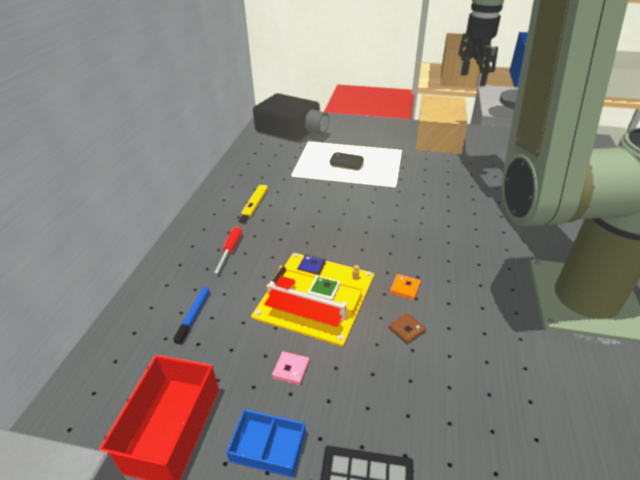

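The scene picture shows the yellow fixture around (375,283), with the red bar at (405,285), the black stop at (358,297), and the lip at (376,288).

Things that could be taken for the carrier, by scene pixel:
- White with green board, (383,264): this is the one described.
- Black with blue board, (340,273).
- Orange, (378,220).
- Brown, (424,231).
- Pink, (458,310).

The side picture agrees, with white/green at (323,287). Next I'll get a rough fixture pose from the bar.

```bash
cat > h.py <<'E'
import numpy as np,cv2
from plant import ctrl, sensors, optics
def pose(n,st=None):
    """camera->world R,t and intrinsics"""
    p=optics.camera_params(n)
    if n=="wrist":
        T=np.array(p["T_tool_cam"]);R=np.array(st["eef_rot"]);
        return R@T[:3,:3],R@T[:3,3]+st["eef_pos"],np.array(p["mtx"])
    R=np.array(p["R"]);return R.T,-R.T@np.array(p["t"]),np.array(p["mtx"])
def plane(uv,z,P):
    R,t,K=P
    uv=np.atleast_2d(uv).astype(float)
    d=np.c_[uv,np.ones(len(uv))]@np.linalg.inv(K).T@R.T
    return t+d*((z-t[2])/d[:,2])[:,None]
def cloud(d,P):
    R,t,K=P
    v,u=np.mgrid[:480,:640]
    r=np.dstack([u,v,np.ones_like(u)])@np.linalg.inv(K).T
    return (r*d[...,None])@R.T+t
def blob(m,near=None):
    m=cv2.morphologyEx(m.astype(np.uint8),cv2.MORPH_OPEN,np.ones((3,3)))
    return max(cv2.findContours(m,0,cv2.CHAIN_APPROX_NONE)[0],key=cv2.contourArea)[:,0]
def masks(im):
    h,s,v=np.moveaxis(cv2.cvtColor(im,cv2.COLOR_RGB2HSV).astype(int),2,0)
    return dict(red=((h<8)|(h>172))&(s>150)&(v>80),yel=(h>18)&(h<32)&(s>120)&(v>80),green=(h>45)&(h<80)&(s>100),white=(s<50)&(v>190))
def down(xaxis_deg):
    a=np.radians(xaxis_deg);c,s=np.cos(a),np.sin(a)
    return np.array([[c,s,0],[s,-c,0],[0,0,-1.]])   # tool y = (s,-c)
E
python3 - <<'E'
from h import *
for n,win in(("scene",(230,335,300,445)),("side",(245,350,245,380))):
    f=np.load(n+".npz");im=f["im"];P=pose(n)
    w=np.zeros((480,640),bool);w[win[0]:win[1],win[2]:win[3]]=1
    M=masks(im);X=cloud(f["d"],P)
    m=M["red"]&w
    pts=X[m];pts=pts[(pts[:,2]>36)&(pts[:,2]<50)]
    r=cv2.minAreaRect(pts[:,:2].astype(np.float32));print(n,"bar",r,np.median(pts[:,2]),len(pts))
    y=X[M["yel"]&w];y=y[abs(y[:,2]-10)<6];print("plate",cv2.minAreaRect(y[:,:2].astype(np.float32)),np.median(y[:,2]))
    g=blob(M["green"]&w);print("green",plane(g.mean(0),43,P),np.median(X[M["green"]&w],0))
print(np.round(optics.camera_params("wrist")["T_tool_cam"],3),np.round(optics.camera_params("wrist")["mtx"],1))
E
```

```text
scene bar ((542.5213623046875, 152.58799743652344), (74.67562866210938, 154.07833862304688), 79.49839782714844) 43.74161416305583 1251
plate ((537.8046875, 98.73959350585938), (201.07952880859375, 191.859619140625), 80.34645080566406) 9.913279355873783
green [[516.75125593 109.62708929  43.        ]] [517.69385029 110.3550439   42.76985384]
side bar ((552.78466796875, 163.31239318847656), (79.77357482910156, 172.33302307128906), 61.4749870300293) 43.20086949238345 1426
plate ((536.1883544921875, 99.57848358154297), (203.7207489013672, 189.8575897216797), 80.25752258300781) 9.376242282099497
green [[516.93749285 108.46534937  43.        ]] [518.88967339 109.71124939  41.99968047]
[[   0.      -0.96    -0.281   70.272]
 [   1.       0.      -0.       0.443]
 [   0.      -0.281    0.96  -117.875]
 [   0.       0.       0.       1.   ]] [[353.7   0.  319.2]
 [  0.  353.7 244.3]
 [  0.    0.    1. ]]
```

Run:
```python
from h import *
ctrl.move_ptp([530,112,215],down(170))
ctrl.gripper_to(66)
ctrl.hold(.2)
st=sensors.read_state();im,d=optics.grab_frame("wrist")
np.savez("w1.npz",im=im,d=d,pos=st["eef_pos"],rot=st["eef_rot"])
cv2.imwrite("pics/w1.png",im[:,:,::-1]);print(st["t"],st["grip_width"],ctrl.tcp_to_tips,st["eef_pos"],st["force"])
P=pose("wrist",st);M=masks(im);X=cloud(d,P)
for c,z in(("red",43),("green",42),("yel",10)):
    b=blob(M[c]);r=cv2.minAreaRect(plane(b,z,P)[:,:2].astype(np.float32));print(c,r,np.median(X[M[c]][:,2]))
```

```text
3.0917 65.80190685166444 25.0 [530.00875191 111.95472878 215.00597723] [-0.49176196  0.47008743 -0.2392649 ]
red ((701.7110595703125, 348.97637939453125), (158.66998291015625, 73.68201446533203), 4.178879737854004) 43.72476514121274
green ((516.9639282226562, 106.5445556640625), (43.47264862060547, 43.490684509277344), 81.98577117919922) 42.75380357901997
yel ((541.2579956054688, 97.50091552734375), (199.55955505371094, 199.49351501464844), 80.56041717529297) 11.233822584000677
```

View pics/w1.png

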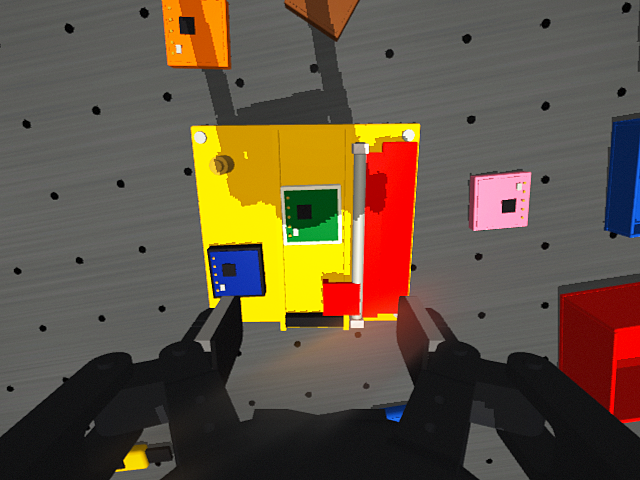

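The wrist crop confirms the choice: white/green carrier at (311,214), red bar at (390,230), lip at (340,298), black stop at (315,320). The black/blue spare is at (237,270) and the standoff at (222,165). Next I'll fit the fixture pose from the bar and check it against the stop and board.

Run:
```python
from h import *
f=np.load("w1.npz");im,d=f["im"],f["d"];P=pose("wrist",dict(eef_pos=f["pos"],eef_rot=f["rot"]))
M=masks(im);X=cloud(d,P)
w=np.zeros((480,640),bool);w[125:330,362:425]=1
pts=X[M["red"]&w];print("z pct",np.percentile(pts[:,2],[5,50,95]))
b=blob(M["red"]&w);r=cv2.minAreaRect(plane(b,43,P)[:,:2].astype(np.float32));print("bar",r)
(cx,cy),(W,H),a=r
ang=np.radians(a if W>H else a+90); e=np.array([np.cos(ang),np.sin(ang)]); e*=np.sign(e[0]); n=np.array([-e[1],e[0]])
o=np.array([cx,cy])+57*e-70*n
print("ang",np.degrees(np.arctan2(e[1],e[0])),"origin",o)
loc=lambda p:np.c_[(p[:,:2]-o)@e,(p[:,:2]-o)@n]
def rng(m,z,name):
    q=loc(plane(blob(m),z,P));print(name,q.min(0),q.max(0),q.mean(0))
rng(M["red"]&w,43,"bar")
rng(M["green"],42,"green")
w2=np.zeros((480,640),bool);w2[175:255,270:350]=1
rng((M["white"]|M["green"])&w2,42,"carrier")
w3=np.zeros((480,640),bool);w3[305:332,285:347]=1
rng((im.max(2)<60)&w3,40,"stop top (x22..,y+-27)")
w4=np.zeros((480,640),bool);w4[282:317,325:359]=1
rng(M["red"]&w4,50,"lip arm x-15..15")
rng(M["yel"],10,"plate")
np.savez("fix.npz",o=o,e=e,n=n)
```

```text
z pct [ 42.29129035  43.9012334  203.32980662]
bar ((551.640380859375, 166.276123046875), (48.82612991333008, 166.8111572265625), 84.38617706298828)
ang -5.613822937011726 origin [601.519389    91.03594397]
bar [-140.40558097   45.58692612] [26.4055767  94.41304912] [-58.65207178  72.175575  ]
green [-107.92295068  -15.17604295] [-63.16529071  29.33478072] [-84.92182143   3.4949992 ]
carrier [-111.04587273  -18.12023503] [-60.18179033  32.14083237] [-87.36871416   3.5466146 ]
stop top (x22..,y+-27) [  3.14025334 -24.50347257] [18.12378502 19.3746673 ] [10.77226923 -3.76821546]
lip arm x-15..15 [-28.61253623  12.35410854] [ 4.41385546 42.79296047] [-11.84228392  27.48323117]
plate [-166.0798872  -103.07810742] [ 37.28869655 106.51889229] [-81.23781332 -19.61437728]
```

Run:
```python
from h import *
f=np.load("w1.npz");im,d=f["im"],f["d"];P=pose("wrist",dict(eef_pos=f["pos"],eef_rot=f["rot"]))
M=masks(im);X=cloud(d,P);Z=X[...,2]
def box(a,b,c,e_):
    w=np.zeros((480,640),bool);w[a:b,c:e_]=1;return w
mb=M["red"]&box(125,330,362,425)&(abs(Z-43)<6)
# direction from the plate's rear edge and the bar's right edge (clean straight lines)
yel=M["yel"]&(abs(Z-10)<5)
r=cv2.minAreaRect(plane(blob(mb),43,P)[:,:2].astype(np.float32));print("bar",r)
print("plate",cv2.minAreaRect(plane(np.argwhere(yel)[:,::-1],10,P)[:,:2].astype(np.float32)))
br=blob(M["green"]|M["white"]&box(175,255,270,350));rc=cv2.minAreaRect(plane(br,42,P)[:,:2].astype(np.float32));print("carrier",rc)
# plate says ~-9.6 deg
a=np.radians(-9.6);e=np.array([np.cos(a),np.sin(a)]);n=np.array([-e[1],e[0]])
def rng(m,z,name):
    p=plane(blob(m),z,P)[:,:2];q=np.c_[p@e,p@n];print(name,q.min(0).round(1),q.max(0).round(1));return q
rng(mb,43,"bar x-132..18 y56..84");rng(M["green"]|M["white"]&box(175,255,270,350),42,"carrier")
rng((im.max(2)<60)&box(305,332,285,347)&(abs(Z-40)<6),40,"stop x22.. y+-27")
rng(M["red"]&box(275,325,318,360)&(abs(Z-50)<6),50,"lip x-15..15, y8..~32")
rng(yel,10,"plate")
# bar right edge slope per row
p=[];
for v in range(160,290,5):
    u=np.flatnonzero(mb[v]);p.append((u.max()+.5,v))
q=plane(p,43,P);print("edge ang",np.degrees(np.arctan(np.polyfit(q[:,0],q[:,1],1)[0])))
```

```text
bar ((544.3531494140625, 167.14202880859375), (39.818180084228516, 151.58279418945312), 80.57447814941406)
plate ((627.1976318359375, 80.58226013183594), (344.0656433105469, 487.52716064453125), 66.5333251953125)
carrier ((516.9887084960938, 106.89335632324219), (49.3254280090332, 49.26329803466797), 81.0043716430664)
bar x-132..18 y56..84 [433.1 235.6] [584.7 275.6]
carrier [467.3 166.9] [516.6 216.5]
stop x22.. y+-27 [583.7 166.7] [595.1 210.1]
lip x-15..15, y8..~32 [548.3 200.9] [579.9 232.3]
plate [417.9  87. ] [607.  285.9]
edge ang -9.315110870677104
```

```bash
cat >> h.py <<'E'
_a=np.radians(-9.4);e=np.array([np.cos(_a),np.sin(_a)]);n=np.array([-e[1],e[0]])
_b=np.radians(-9.6);e0=np.array([np.cos(_b),np.sin(_b)]);n0=np.array([-e0[1],e0[0]])
c=e0*467+n0*191.7  # rear-of-carrier anchor measured with -9.6
O=c+98*e           # fixture origin (x=-98,y=0 anchor)
RT=down(170.6)
def W(x,y,z): return np.r_[O+x*e+y*n,z]
def show(tag=""):
    s=sensors.read_state();p=s["eef_pos"][:2]-O
    print(tag,"t%.2f"%s["t"],"loc",np.round([p@e,p@n,s["eef_pos"][2]],1),"F",np.round(s["force"],2),"M",np.round(s["wrist_torque"],2))
E
python3 - <<'E'
from h import *
print(O)
ctrl.move_ptp(W(-115,33,95),RT);ctrl.hold(.2);show("above")
f=ctrl.move_l(W(-115,33,55),vel=25,threshold=1.5);show(f"hit {f}")
im,d=optics.grab_frame("scene");cv2.imwrite("pics/s2.png",cv2.resize(im[210:350,290:460,::-1],None,fx=3.5,fy=3.5,interpolation=2))
st=sensors.read_state();im,d=optics.grab_frame("wrist");cv2.imwrite("pics/w2.png",im[:,:,::-1])
E
```

```text
[589.11378989  95.12849129]
above t3.94 loc [-112.1   33.4   97.5] F [ 0.02 -0.06  0.83] M [ 0.01  0.01 -0.01]
hit True t5.17 loc [-115.2   32.9   60.2] F [ 1.07 -0.47  2.14] M [ 0.03 -0.08 -0.01]
```

View pics/w2.png

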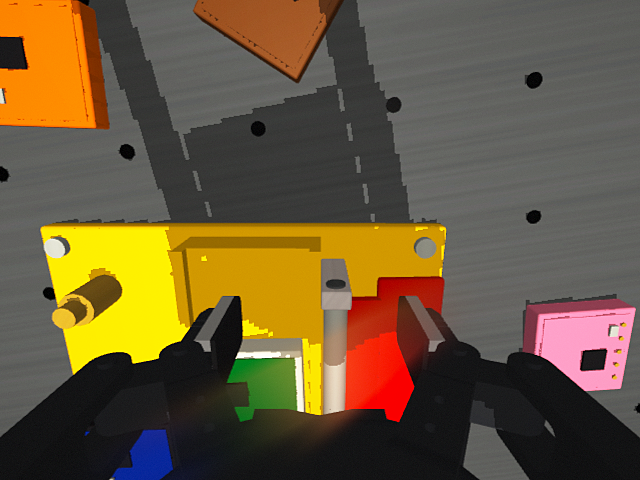

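View pics/s2.png

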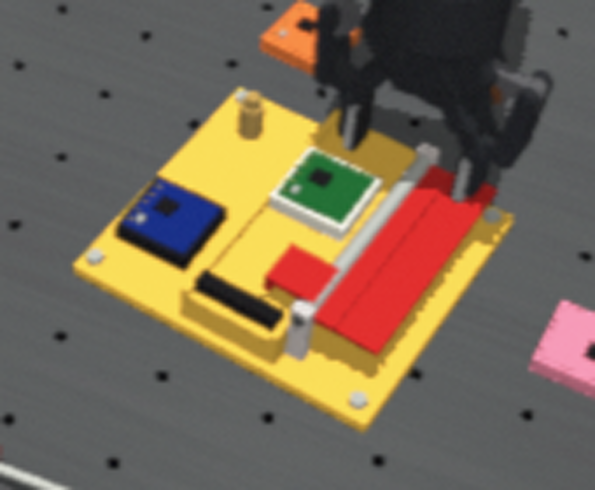

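Contact came at TCP z 60.2, so the tips reach about 17 mm ahead of the TCP. The pictures show one finger on the bar's rear end and the other in the lane just behind the carrier. Next: press to a tip height of 35, then push.

Run:
```python
from h import *
ctrl.move_l(W(-115,33,52.3),vel=20);ctrl.hold(.2);show("pressed")
P=pose("scene")
def lip(tag):
    im,d=optics.grab_frame("scene");X=cloud(d,P);m=masks(im)["red"]
    q=X[m];l=np.c_[(q[:,:2]-O)@e,(q[:,:2]-O)@n,q[:,2]];
    k=(abs(l[:,0])<16)&(l[:,1]>5)&(l[:,1]<20)&(l[:,2]>40)&(l[:,2]<75);k2=(abs(l[:,0])<15)&(l[:,1]>70)&(l[:,1]<84)&(l[:,2]<60)
    print(tag,"lip z",np.median(l[k,2]),"bar outer z",np.median(l[k2,2]),k.sum());return im
im=lip("pressed")
cv2.imwrite("pics/s3.png",cv2.resize(im[210:350,290:460,::-1],None,fx=3.5,fy=3.5,interpolation=2))
```

```text
pressed t6.01 loc [-114.9   32.7   52.6] F [-1.27 -1.64  6.72] M [-0.09  0.09  0.02]
pressed lip z 57.23305884378857 bar outer z 31.208842039333717 46
```

View pics/s3.png

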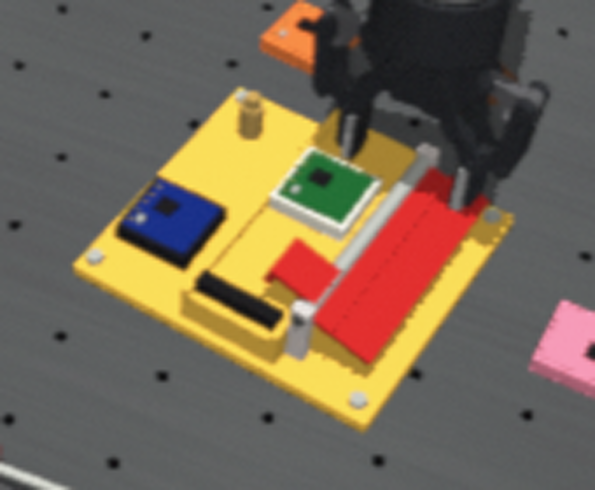

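The bar is down and the lip is up by about 7 mm, an angle of about 0.28. Now the push.

Run:
```python
from h import *
f=ctrl.move_l(W(-60,33,52.3),vel=30,threshold=10);show(f"mid {f}")
if not f:
    f=ctrl.move_l(W(-33,33,52.3),vel=18,threshold=6);show(f"end {f}")
ctrl.hold(.1)
im,d=optics.grab_frame("scene");P=pose("scene")
cv2.imwrite("pics/s4.png",cv2.resize(im[210:350,290:460,::-1],None,fx=3.5,fy=3.5,interpolation=2))
```

```text
mid False t8.04 loc [-60.2  33.1  52.3] F [-2.77  4.1   4.33] M [0.65 0.52 0.18]
end True t9.14 loc [-39.8  33.2  52.2] F [-0.54  0.9   5.08] M [ 0.26  0.17 -0.13]
```

View pics/s4.png

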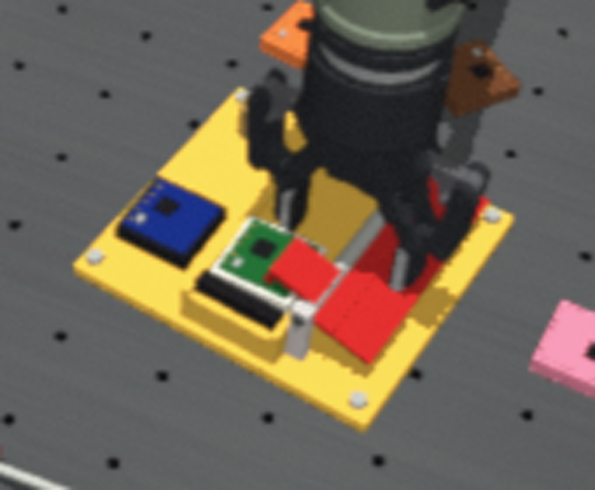

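The carrier is under the lip and looks to be at the black stop; the arm stopped at -39.8 where -39 was expected. I'll nudge once more to confirm contact.

Run:
```python
from h import *
for i in range(2):
    f=ctrl.move_l(W(-34,33,52.3),vel=8,threshold=9);show(f"nudge {f}")
im,d=optics.grab_frame("scene");P=pose("scene");X=cloud(d,P)
q=X[masks(im)["green"]];q=q[abs(q[:,2]-42)<5];l=np.c_[(q[:,:2]-O)@e,(q[:,:2]-O)@n]
print("green loc",l.min(0),l.max(0))
```

```text
nudge True t9.88 loc [-39.5  33.1  52.1] F [-0.8   0.58  5.44] M [ 0.24  0.2  -0.06]
nudge True t10.48 loc [-39.3  33.2  52. ] F [-1.5  -0.35  5.98] M [ 0.22  0.19 -0.03]
green loc [-24.99392268 -19.26310504] [16.55657338 21.88562617]
```

The nudge is firmly blocked at the expected place. I'll ease the pusher off 1.5 mm with the bar still held, then let the bar up and draw back.

Run:
```python
from h import *
ctrl.move_l(W(-41,33,52),vel=10);show("eased")
ctrl.move_l(W(-41,33,68),vel=20);show("bar up")
ctrl.move_l(W(-46,33,150),vel=80)
ctrl.move_l(W(-150,33,210),vel=150);ctrl.hold(.3);show("back")
im,d=optics.grab_frame("scene");X=cloud(d,pose("scene"));M=masks(im)
L=lambda m:np.c_[(X[m][:,:2]-O)@e,(X[m][:,:2]-O)@n,X[m][:,2]]
g=L(M["green"]);g=g[abs(g[:,2]-42)<5];print("green",g.min(0),g.max(0))
l=L(M["red"]);k=(abs(l[:,0])<16)&(l[:,1]>5)&(l[:,1]<20)&(l[:,2]>40)&(l[:,2]<75);print("lip top z",np.median(l[k,2]))
cv2.imwrite("pics/s5.png",cv2.resize(im[210:350,290:460,::-1],None,fx=3.5,fy=3.5,interpolation=2))
```

```text
eased t10.78 loc [-39.3  33.2  52.7] F [0.43 1.83 4.09] M [ 0.51 -0.09 -0.04]
bar up t11.73 loc [-41.2  32.9  67.8] F [-0.17 -0.73  0.54] M [ 0.01 -0.01 -0.03]
back t14.16 loc [-149.8   32.9  209.5] F [-0.59  0.3  -0.34] M [ 0.04 -0.02  0.06]
green [-24.30371321 -18.06037312  39.4084818 ] [16.58029394 20.86065215 45.6155001 ]
lip top z 53.55671310335276
```

View pics/s5.png

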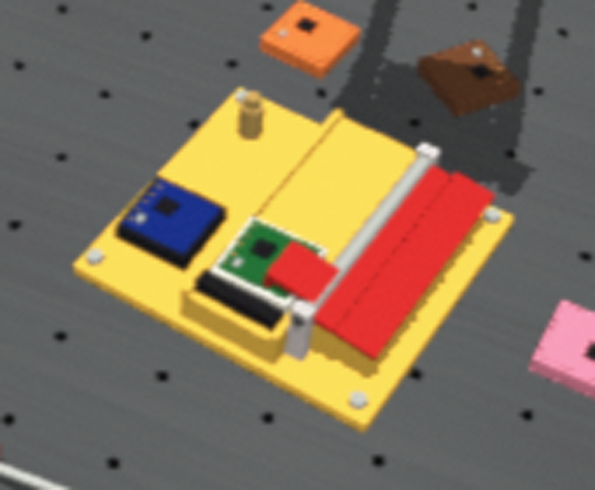

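The carrier sits against the black stop at about (240,290). The lip is clamped on it, about 3.6 mm up (about 0.14 rad), and the spare carrier and standoff haven't moved.

```bash
python3 -c "
from plant import ctrl
print(ctrl.finish_job())"
```

```text
the job is handed in; nothing more can be done
None
```

The white carrier was pushed under the raised lip to the black end stop, the clip is clamped on it, the arm has drawn back, and the job is handed in (about 14 s of robot time used).

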